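# Empty the bench scale's tipping pan and re-zero its dial

### The job

Tip the scale's pan up by its handle so that all four pieces of asphalt rubble slide off into the waste bin behind it, and lower the pan back down fully without letting it drop. Then, with the pan empty, turn the round knob on the sloping dial, which carries the dial's face round with it, until the pointer reads zero (the zero mark is the one broad bar on the face), let go, and leave the core samples and the jar where they are.

Things in the scene. Friction and masses are not known exactly. Their poses are not given: they have to be found in the camera images.
- dial_center (a point): Centre of the face of the scale's round dial (white, 144 mm across, black ticks every 12 degrees, steel rim), beside the pan (on its right seen from the robot). Fixed axes, z: the dial's normal and the knob's axis, leaning 32 degrees from vertical towards the robot's side; x: up the slope, its level direction being the pan's x; y: left along the face.
- knob_grip (a point): Point on the knob's axis 30 mm above the dial's face, a good TCP height (fingertips 11 mm clear of the face); fixed axes as dial_center. The black fluted knob is a cylinder 44 mm across, from 8 to 38 mm above the face, with nothing else beside or above it. Grip it across its diameter at any angle, tool along its sloping axis.
- zero_mark (a point): The zero mark on the dial's face: broad black bar, 10 mm wide and 20 mm long, at the edge; the other long ticks are 3 mm wide. The face with its marks turns with the knob. This point lies 58 mm from the dial's centre, 4 mm above the face.
- pointer_tip (a point): Tip of the black pointer, 58 mm from the dial's centre, 4 mm above the face; fingers do not catch it. The knob does not move it: the load swings it clockwise (facing the dial), about 0.4 rad per 100 g, from near the dial's top when empty. So it is true only with the pan empty, down and untouched, and settles in half a second.
- zero_knob (a joint): Angle of the knob and dial face in rad, anticlockwise positive (facing the dial); at 0 the zero mark is at the top. It starts between -2.6 and -1.4, so it must be turned anticlockwise, usually further than one grasp allows. Light friction (0.06 N m); it stays where it is left; stops at -3.2 and 1.0.
- pan (a joint): Angle of the pan in rad: 0 lying level, growing as its near edge rises about the hinge at its far edge, stop at 1.15. It falls back by its weight when let go. The rubble slides off at about 0.6 to 0.9 rad.
- pan_handle (a point): Middle of the pan's handle: level round black bar, 12 mm thick, 80 mm long along y, 50 mm in front (robot side) of the pan's near wall, free above, in front, below and behind, between two thin side rods 80 mm apart. Grip it from above, fingers closing front to back; the bar can turn between them. Axes of the pan: y along the hinge, x away from the robot.
- pan_hinge (a point): Middle of the hinge line (along y) at the pan's far edge; the level pan's handle is 215 mm in front of it and 36 mm above. Pan: aluminium, 180 x 150 mm, walls 28 mm high on three sides, open at the far edge, which reaches 15 mm past the hinge; 0.35 kg. Pan and hinge sink by up to 12 mm under the load and rise again when lifted or emptied (spring 490 N/m).
- bin: Grey open plastic waste bin, 220 mm (x) by 240 mm (y), 85 mm high, 5 mm walls, 0.95 kg, standing on the table behind the pan's open edge. Origin: on the table under the middle of its near wall (its outer face); x runs from there away from the robot, y left.
- chunk1: Rough angular piece of asphalt rubble, 40 x 34 x 32 mm, about 70 to 130 g, lying on the pan. Origin: centre of its underside.
- chunk2: Rough angular piece of asphalt rubble, 34 x 34 x 36 mm, about 70 to 130 g, lying on the pan. Origin: centre of its underside.
- chunk3: Rough angular piece of asphalt rubble, 42 x 30 x 30 mm, about 70 to 130 g, lying on the pan. Origin: centre of its underside.
- chunk4: Rough angular piece of asphalt rubble, 36 x 38 x 28 mm, about 70 to 130 g, lying on the pan. Origin: centre of its underside.
- tall_core: Bystander: upright grey drill core, 90 mm across, 130 mm high. Origin: centre of its underside. Leave it alone.
- core_slice: Bystander: dark core slice, 94 mm across, 45 mm high, lying flat. Origin: centre of its underside. Leave it alone.
- sample_jar: Bystander: glass jar, 66 mm across, 95 mm high. Origin: centre of its underside. Leave it alone.
Things that resemble listed ones, but are neither listed nor needed, are in the scene too. What is shaped like the chunk1 but red is not meant. What is shaped like the chunk4 but yellow is not meant.

How it is judged:
By the outcome, as a careful person would: the job done as asked, in the order asked, and still so for the second after the job is handed in, with the robot touching nothing.
It also fails if it takes over 58 s, if anything falls off the work surface, if the arm or the gripper's body presses on something with over 40 N, if the wrist force passes 120 N, or if a joint passes its speed limit or range.

### The arm

A 6-joint arm with a two-finger parallel gripper is mounted at the origin on the work surface. World frame = base frame: x ahead of the robot, y to its left, z up, the work surface at z = 0. Lengths are in m, angles in rad, forces in N, time in s.
With the tool pointing down it reaches from about 0.375 to 0.825 m from the base axis. Payload 5.5 kg.
Tool frame: the origin (TCP) lies between the finger pads, 19 mm behind the fingertips; this is the grasp point; z points along the fingers, y is the line along which they close (so a half turn about z gives the same grasp; the last joint's range is limited). The gripper opens to 85 mm and grips with 20 to 120 N. Pads are 22 mm wide; open, the fingers measure 114 mm over their backs; the gripper's body (76 mm by 85 mm) begins 54 mm behind the grasp point. The pads swing forward as they close: fully open they stand 13 mm farther back than shut.
Start: joints at [1.289, 0.314, -0.047, 1.21, 0, 1.571], TCP at [0.167, 0.576, 0.25] pointing down, gripper open.
Joint ranges: [-2.67, 2.67], [-0.69, 1.73], [-1.03, 1.25], [-2.08, 2.16], [-1.42, 1.45], [-3.14, 3.14]. Speed limits (rad/s): [2.39, 2.39, 3.01, 3.14, 3.14, 3.14].

### API

Orientations are given as a 3x3 rotation matrix whose columns are the frame's x, y, z axes.
In Python, from cell import * gives the robot as it stands.
- The arm moves only by the tool servo_tool, never from a script. Its argument "deltas" is text: rows parted by semicolons, each of 7 numbers parted by spaces: the finger opening in mm, from 0 to 85.4, then the shift along the world's x, y, z as a fraction of full scale, then the turn, a rotation vector about the world's x, y, z as a fraction of full scale. A call has 1 to 8 rows; each row shifts and turns the commanded pose from where the row before left it; what a row does not reach is not made up. Full scale, the value 1, is 25 mm for a shift and 45 degrees for a turn. A row lasts 1/8 s, in which the tool goes at most 62.5 mm and 10.7 degrees, less where a joint would pass 70% of its speed; a pose out of reach is approached as far as the arm can. A call with a number of a shift or a turn outside -1 to 1 is refused whole. A call with a gripper value outside its range is refused whole. The fingers move at their own pace and stop on an object; "squeeze" is the grip in N (left out, the last holds). Time passes only in rows, so rows that do not move let the fingers close. It gives the time, the measured TCP pose, the force, the opening and the grip force at its end, in the units of the state.
- read_state(): the state, without advancing time (a new reading comes with each control period).
- grab_frame(name): name is "scene" or "top"; returns a dict with "image" (420x560x3 uint8, blue, green, red), "fx", "fy", "cx", "cy" (pixels), "distortion" ([k1, k2, p1, p2, k3] as OpenCV has them; the pictures are not rectified), "world_to_cam" (4x4, takes a point from world to camera coordinates). Camera axes: x right, y up, looking along -z (the intrinsics and any distortion apply to the point x, -y, -z); pixel columns grow to the right and rows downward; lengths in m; the calibration is good to about 2 mm. A picture is of the moment at which its call begins. There is no depth.
- close_job(): hands the job in; it is judged then, once.
Trained networks look in the newest picture that a camera, given by its name, has taken for a name from the list of things; names that differ only in an ending like _2 or _b are one class to them, and where a whole thing is asked for, a point or a joint stands for the part that bears it (a point fixed in the world has none). Each returns a list of dicts, best first, with "score" (0 to 1); they miss things now and then, are a little off and sometimes report something else, mostly with a low value. They report only what shows in the picture. A call takes as long as a camera call. They do not tell look-alikes from the thing itself.
- trace(camera, name): "region" (420x560 bool, what is visible of it) and "bbox" ([centre column, centre row, width, height] in pixels, round what is visible of it).
The state is a dict: "t": time; "qpos": joint angles; "dq": joint speeds; "effort": joint torques, N m; "eef_pos": TCP position; "eef_rot": TCP orientation; "force": force on the tool from outside, world axes, zero at the start; "ft_torque": the same for the moment, N m; "gripper_width": finger opening in m; "grasp_force": force on a finger pad.
Only numpy, scipy, OpenCV 4.12 (cv2) and the standard library are available. Lean on these libraries where they do the work, as an engineer would, in place of code of your own. Each camera call takes 0.05 s, during which the arm holds its last target. There are 200 camera calls.

## Working session

There is one attempt and no reset: what is moved stays moved. The work goes in short steps, Python scripts to look and compute and a tool call to move; the robot and the scene stay as the last step left them, time stands still between calls to the robot, and variables do not carry over. Pictures are saved under pics/ and viewed, at most 10 in all, crops included, and the job is handed in when it is done.

Besides the shell and the picture viewer there is one more tool, called in YAML: its name, and indented under it one key for each argument. servo_tool: Moves the arm, as the interface text tells. Its arguments: {"type":"object","properties":{"deltas":{"type":"string"},"squeeze":{"type":"number"}},"required":["deltas"]}

```bash
mkdir -p pics; ls; cat > h.py <<'E'
from cell import *
import numpy as np, cv2
def K(f): return np.array([[f["fx"],0,f["cx"]],[0,f["fy"],f["cy"]],[0,0,1.]])
def ray(f,uv):
    p=cv2.undistortPoints(np.array([[uv]],float),K(f),np.array(f["distortion"],float))[0,0]
    T=np.array(f["world_to_cam"]);d=T[:3,:3].T@np.array([p[0],-p[1],-1.]);o=-T[:3,:3].T@T[:3,3]
    return o,d/np.linalg.norm(d)
def onz(f,uv,z):
    o,d=ray(f,uv);return o+d*(z-o[2])/d[2]
def tri(rs):
    A=sum(np.eye(3)-np.outer(d,d) for o,d in rs);b=sum((np.eye(3)-np.outer(d,d))@o for o,d in rs)
    return np.linalg.solve(A,b)
def proj(f,P):
    T=np.array(f["world_to_cam"]);c=T[:3,:3]@np.array(P)+T[:3,3]
    return cv2.projectPoints(np.array([[c[0],-c[1],-c[2]]]),np.zeros(3),np.zeros(3),K(f),np.array(f["distortion"],float))[0].ravel()
E
python3 - <<'E'
from h import *
for n in("scene","top"):
    f=grab_frame(n);cv2.imwrite(f"pics/{n}0.png",f["image"])
    print(n,ray(f,(280,210)))
    for t in["dial_center","knob_grip","zero_mark","pointer_tip","zero_knob","pan","pan_handle","pan_hinge","bin","chunk1","chunk4"]:
        try:
            r=trace(n,t);print(t,[(round(x["score"],2),np.round(x["bbox"]).tolist()) for x in r[:3]])
        except Exception as e: print(t,e)
E
```

```text
pics
scene (array([ 1.02857624, -0.43380774,  1.05369367]), array([-0.4045317 ,  0.37164801, -0.83560269]))
dial_center [(0.68, [256.0, 210.0, 67.0, 40.0])]
knob_grip [(0.68, [258.0, 213.0, 58.0, 47.0])]
zero_mark [(0.88, [255.0, 208.0, 58.0, 37.0])]
pointer_tip [(0.66, [395.0, 262.0, 145.0, 137.0])]
zero_knob [(0.59, [250.0, 207.0, 55.0, 38.0]), (0.3, [330.0, 180.0, 98.0, 96.0])]
pan [(0.75, [330.0, 179.0, 99.0, 90.0])]
pan_handle [(0.93, [330.0, 179.0, 102.0, 91.0])]
pan_hinge [(0.58, [331.0, 179.0, 96.0, 94.0])]
bin [(0.71, [395.0, 262.0, 143.0, 133.0]), (0.29, [334.0, 168.0, 17.0, 15.0])]
chunk1 [(0.81, [348.0, 183.0, 23.0, 19.0]), (0.65, [324.0, 195.0, 17.0, 20.0]), (0.52, [310.0, 177.0, 23.0, 16.0])]
chunk4 [(0.81, [348.0, 183.0, 23.0, 19.0]), (0.65, [324.0, 195.0, 17.0, 20.0]), (0.52, [310.0, 177.0, 23.0, 16.0])]
top (array([ 0.47070271, -0.03009341,  1.23015412]), array([ 0.0967296 , -0.00581929, -0.99529369]))
dial_center [(0.7, [289.0, 226.0, 57.0, 52.0])]
knob_grip [(0.65, [289.0, 227.0, 58.0, 52.0])]
zero_mark [(0.73, [289.0, 228.0, 47.0, 43.0])]
pointer_tip [(0.56, [230.0, 138.0, 80.0, 76.0])]
zero_knob [(0.85, [288.0, 230.0, 45.0, 43.0]), (0.32, [225.0, 210.0, 57.0, 86.0])]
pan [(0.68, [225.0, 211.0, 58.0, 84.0])]
pan_handle [(0.93, [226.0, 210.0, 61.0, 84.0])]
pan_hinge [(0.68, [224.0, 209.0, 60.0, 84.0]), (0.5, [289.0, 227.0, 49.0, 41.0])]
bin [(0.66, [230.0, 138.0, 78.0, 78.0])]
chunk1 [(0.62, [182.0, 191.0, 14.0, 10.0]), (0.6, [288.0, 226.0, 55.0, 52.0]), (0.56, [183.0, 232.0, 12.0, 13.0])]
chunk4 [(0.62, [182.0, 191.0, 14.0, 10.0]), (0.6, [288.0, 226.0, 55.0, 52.0]), (0.56, [183.0, 232.0, 12.0, 13.0])]
```

```bash
python3 - <<'E'
import cv2
a=cv2.imread("pics/scene0.png");b=cv2.imread("pics/top0.png")
cv2.imwrite("pics/s1.png",cv2.resize(a[110:320,200:480],None,fx=2.8,fy=2.8,interpolation=2))
cv2.imwrite("pics/t1.png",cv2.resize(b[90:290,160:340],None,fx=3,fy=3,interpolation=2))
E
```

```text
(no output)
```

View pics/s1.png

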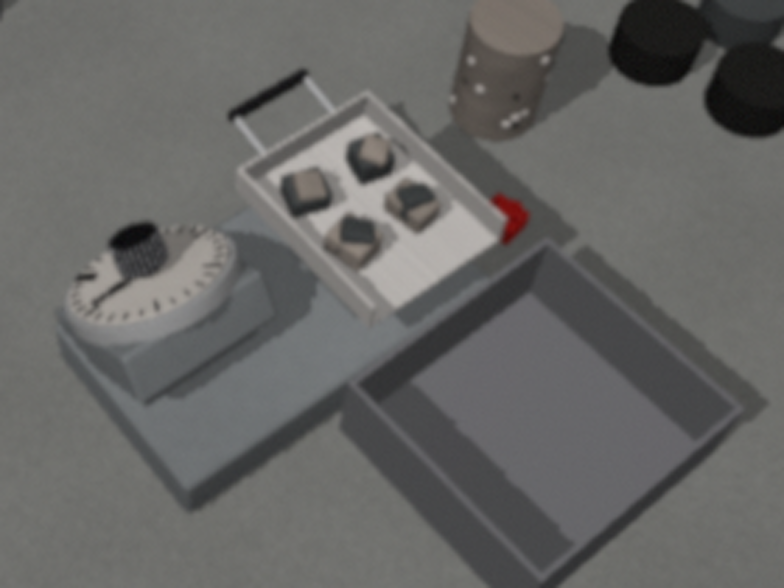

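View pics/t1.png

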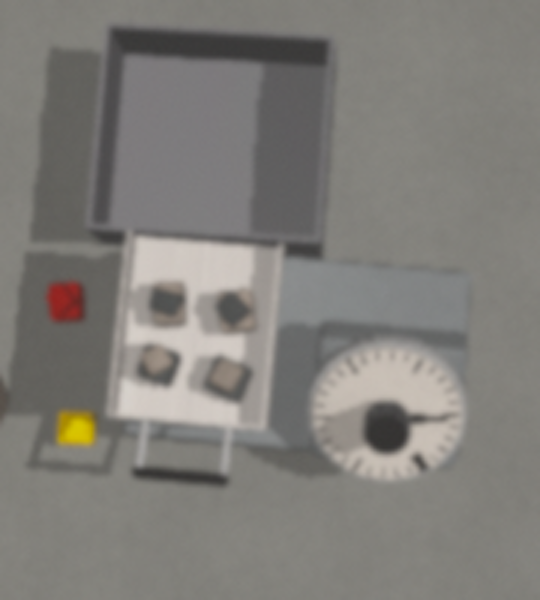

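View pics/top0.png

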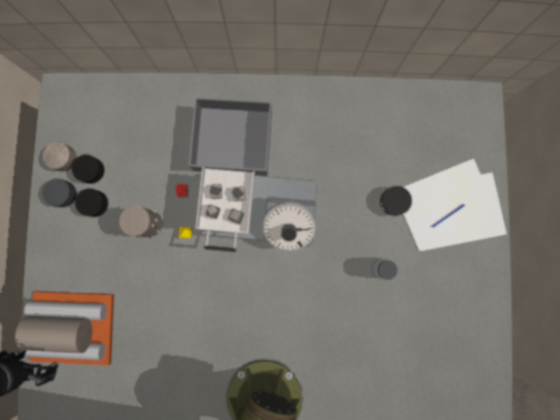

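The top crop shows the pan with four grey chunks, handle ends near (205,248) and (236,250), and the knob at (289,232). The zero bar is at (300,244) and the pointer points right towards (310,228).

Possible confusions:
- Red block, top (182,190): a chunk1 look-alike, off the pan.
- Yellow block, top (185,233): a chunk4 look-alike, off the pan.
- Thin-wire frame beside the yellow block: the handle's shadow, not the handle.
- Black pucks at top left (87,168): could pass for the knob.

I choose the black bar attached to the pan, and the fluted knob on the white dial.

```bash
cat > m.py <<'E'
from h import *
def grab():
    return grab_frame("scene"),grab_frame("top")
def axes(psi):
    x=np.array([np.cos(psi),np.sin(psi),0]);y=np.array([-np.sin(psi),np.cos(psi),0]);t=np.radians(32)
    z=np.cos(t)*np.array([0,0,1])-np.sin(t)*x
    return np.c_[np.cross(y,z),y,z]
E
python3 - <<'E'
from m import *
s,t=grab()
S=lambda u,v:ray(s,(200+(u+.5)/2.8-.5,110+(v+.5)/2.8-.5)); T=lambda u,v:ray(t,(160+(u+.5)/3-.5,90+(v+.5)/3-.5))
hr=tri([S(232,115),T(228,480)]);hl=tri([S(306,73),T(134,473)]);kt=tri([S(135,233),T(387,424)])
print("handle",hr,hl,np.linalg.norm(hr-hl),(hr+hl)/2);y=hl-hr;psi=np.arctan2(-y[0],y[1]);print("psi",psi)
R=axes(psi);print("knobtop",kt,"C",kt-.038*R[:,2])
# bin near wall top corners, pan corners
print("pan near L",tri([S(368,94),T(110,415)]),"near R",tri([S(242,170),T(266,428)]),"far R",tri([S(375,316),T(283,243)]),"farL",tri([S(503,228),T(128,235)]))
print("bin nL",tri([S(548,243),T(92,230)]),"nR",tri([S(352,385),T(322,244)]))
# refine: dial rim fit, white face ellipse
from scipy.optimize import least_squares
def pts(f,C,R,r,h,n=48):
    a=np.linspace(0,2*np.pi,n,endpoint=False);return np.array([proj(f,C+R@[r*np.cos(q),r*np.sin(q),h]) for q in a])
C=kt-.038*R[:,2]
# overlay
for f,o,sc,sz in((s,(210,170),8,(100,75)),(t,(255,190),8,(75,75))):
    im=cv2.resize(f["image"][o[1]:o[1]+sz[1],o[0]:o[0]+sz[0]],None,fx=sc,fy=sc,interpolation=2)
    cv2.imwrite("pics/clean_%d.png"%sc if f is s else "pics/cleant.png",im)
    for P,c in((pts(f,C,R,.072,0),(0,0,255)),(pts(f,C,R,.022,.038),(0,255,0)),(pts(f,C,R,.022,.008),(255,0,0))):
        for p in P: cv2.circle(im,tuple(int(v) for v in ((p-o+.5)*sc)),2,c,-1)
    for P in(hr,hl): pass
    cv2.imwrite("pics/ov_%s.png"%("s" if f is s else "t"),im)
a=cv2.imread("pics/ov_s.png");b=cv2.imread("pics/ov_t.png");b=cv2.copyMakeBorder(b,0,0,0,0,0)
k=np.hstack([a,b]);k=cv2.resize(k,None,fx=800/k.shape[1],fy=800/k.shape[1],interpolation=3);cv2.imwrite("pics/ov.png",k)
E
```

```text
handle [0.46219895 0.08760102 0.15223835] [0.46624404 0.17639537 0.14686348] 0.08904879952022701 [0.4642215  0.13199819 0.14955091]
psi -0.04552422371012314
knobtop [ 0.51513746 -0.06259558  0.16551221] C [ 0.53525353 -0.06351198  0.13328638]
pan near L [0.52081228 0.20187607 0.145612  ] near R [0.5121526  0.05407523 0.14886958] far R [0.69079227 0.04212634 0.13854074] farL [0.69706    0.19388707 0.12983035]
bin nL [0.71446952 0.24423147 0.07801391] nR [0.70363314 0.00781115 0.08027709]
```

View pics/ov.png

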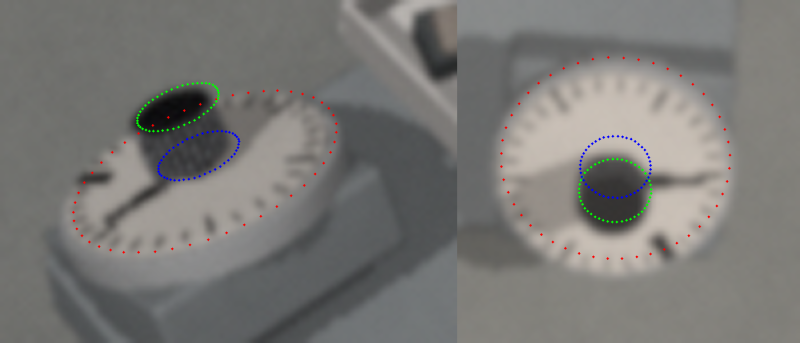

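The overlay puts my knob click about 3 px too high in the top view. Handle and pan geometry checks out: 0.230 m from handle to far edge, 0.15 m wide. I'll refine the dial by model fit and work out the handle approach.

```bash
cat > fit.py <<'E'
from m import *
from scipy.optimize import minimize
def ring(f,C,R,r,h,o,sc):
    return np.array([(proj(f,C+R@[r*np.cos(q),r*np.sin(q),h])-o+.5)*sc-.5 for q in np.linspace(0,2*np.pi,40)])
def cost(p,views,psi):
    R=axes(psi);C=p[:3];e=0;sc=8
    for f,o,w,h in views:
        P=lambda r,hh:ring(f,C,R,r,hh,o,sc)
        hull=lambda *a:cv2.convexHull(np.vstack(a).astype(np.float32)).round().astype(np.int32)
        L=[]
        face=P(.072,0);rim=hull(face,P(.072,-p[3]));kn=hull(P(.022,.038),P(.022,.008))
        m=np.zeros((h*sc,w*sc),np.uint8)
        cv2.fillPoly(m,[rim],1);cv2.fillPoly(m,[hull(face)],2);cv2.fillPoly(m,[kn],3)
        M=[cv2.resize(cv2.GaussianBlur((m==k).astype(np.float32),(0,0),6),(w,h),interpolation=cv2.INTER_AREA).ravel() for k in range(4)]
        A=np.array(M).T;b=cv2.cvtColor(f["image"],cv2.COLOR_BGR2GRAY)[o[1]:o[1]+h,o[0]:o[0]+w].astype(float).ravel()
        W=np.ones(len(b))
        for _ in range(4):
            c=np.linalg.lstsq(A*W[:,None],b*W,rcond=None)[0];r=np.abs(A@c-b);W=1/np.sqrt(1+r/15)
        e+=np.minimum(r,40).mean()
    return e
def dialfit(s,t,C0,psi):
    V=[(s,np.array([218,180]),75,55),(t,np.array([260,197]),60,60)]
    C0=np.append(C0,.012);sim=np.vstack([C0]+[C0+.008*np.eye(4)[i] for i in range(4)])
    return minimize(cost,C0,args=(V,psi),method="Nelder-Mead",options=dict(initial_simplex=sim,maxiter=160,xatol=2e-4))
E
python3 - <<'E'
from fit import *
s,t=grab()
psi=-.048
r=dialfit(s,t,np.array([.530,-.0635,.1333]),psi);print(r.x,r.fun)
C=r.x[:3];R=axes(psi)
ims=[]
for f,o,sz in((s,(210,170),(100,75)),(t,(255,190),(75,75))):
    sc=5;im=cv2.resize(f["image"][o[1]:o[1]+sz[1],o[0]:o[0]+sz[0]],None,fx=sc,fy=sc,interpolation=2)
    for rr,h,c in((.072,0,(0,0,255)),(.022,.038,(0,255,0)),(.022,.008,(255,0,0))):
        for p in ring(f,C,R,rr,h,np.array(o),sc): cv2.circle(im,tuple(int(v) for v in p),1,c,-1)
    # handle
    ims.append(im)
h0,h1=(190,225);x0=260
q=s["image"][125:175,x0:x0+60];q=cv2.resize(q,None,fx=5,fy=5,interpolation=2);w=cv2.resize(t["image"][225:260,190:250],None,fx=5,fy=5,interpolation=2)
H=np.array([.4642,.132,.1496]);yy=R[:,1]
for d in(-.04,0,.04):
    cv2.circle(q,tuple(int(v) for v in (proj(s,H+d*yy)-[x0,125]+.5)*5),2,(0,0,255),-1)
    cv2.circle(w,tuple(int(v) for v in (proj(t,H+d*yy)-[190,225]+.5)*5),2,(0,0,255),-1)
c=np.zeros((375+250,875,3),np.uint8);c[:375,:500]=ims[0];c[:375,500:]=ims[1];c[375:,:300]=q;c[375:550,300:600]=w
cv2.imwrite("pics/ov2.png",cv2.resize(c,(800,571),interpolation=3))
st=read_state();print(st["eef_pos"],np.round(st["eef_rot"],3),st["gripper_width"],st["t"])
E
```

```text
[ 0.5270667  -0.06257467  0.11932819  0.01788388] 23.618914584013453
[0.1668337  0.5763253  0.25000839] [[-0.961  0.278 -0.   ]
 [ 0.278  0.961 -0.   ]
 [ 0.    -0.    -1.   ]] 0.08570140529975467 1.4
```

View pics/ov2.png

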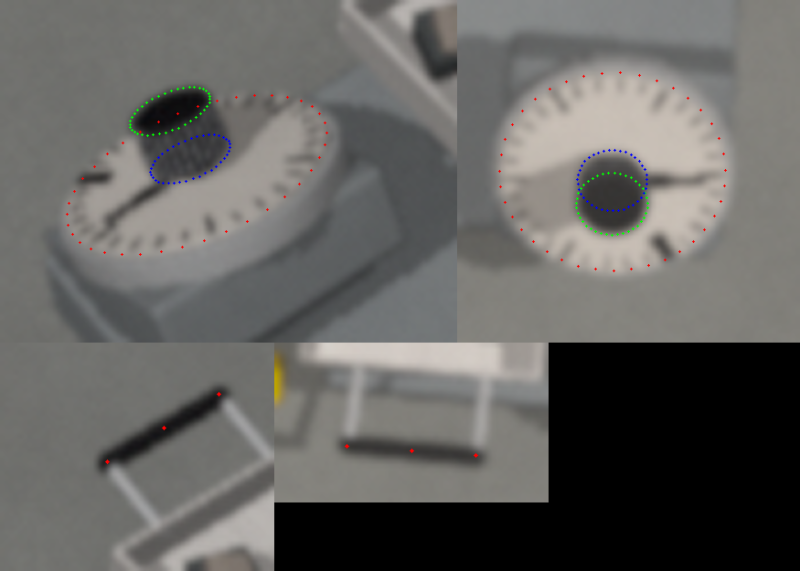

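The dots lie on the handle bar in both views (top about (220,249)), and the dial fit is close. I'll move above the handle.

servo_tool:
  deltas: "85 0.66 -0.987 0 0 0 -0.0946;85 0.66 -0.987 0 0 0 -0.0946;85 0.66 -0.987 0 0 0 -0.0946;85 0.66 -0.987 0 0 0 -0.0946;85 0.66 -0.987 0 0 0 -0.0946;85 0.66 -0.987 0 0 0 -0.0946;85 0.66 -0.987 0 0 0 -0.0946;85 0.66 -0.987 0 0 0 -0.0946"
  squeeze: 40

```text
t: 2.4
eef_pos: [0.2993, 0.3781, 0.2501]
eef_rot: [[-0.638, 0.77, 0.0], [0.77, 0.638, 0.0], [0.0, 0.0, -1.0]]
force: [0.8, 0.3, 0.4]
gripper_width: 0.0849
grasp_force: 0.0
```

servo_tool:
  deltas: "85 0.66 -0.987 0 0 0 -0.0946;85 0.66 -0.987 0 0 0 -0.0946;85 0.66 -0.987 0 0 0 -0.0946;85 0.66 -0.987 0 0 0 -0.0946;85 0.66 -0.987 0 0 0 -0.0946;85 0.66 -0.987 0 0 0 -0.0946;85 0.66 -0.987 0 0 0 -0.0946;85 0.66 -0.987 0 0 0 -0.0946"

```text
t: 3.4
eef_pos: [0.4314, 0.1807, 0.2502]
eef_rot: [[-0.098, 0.995, 0.0], [0.995, 0.098, 0.0], [0.0, 0.0, -1.0]]
force: [0.8, 0.1, -1.4]
gripper_width: 0.085
grasp_force: 0.0
```

servo_tool:
  deltas: "85 0.66 -0.987 -0.5 0 0 -0.0946;85 0.66 -0.987 -0.5 0 0 -0.0946;50 0 0 -0.5 0 0 0;50 0 0 0 0 0 0"

```text
t: 3.9
eef_pos: [0.4628, 0.1322, 0.2115]
eef_rot: [[0.048, 0.999, -0.002], [0.999, -0.048, -0.0], [-0.0, -0.002, -1.0]]
force: [0.3, 0.2, 0.6]
gripper_width: 0.0514
grasp_force: 0.0
```

servo_tool:
  deltas: "50 0.05 0 -0.7 0 0 0;50 0 0 -0.7 0 0 0;50 0 0 -0.7 0 0 0;50 0 0 -0.4 0 0 0;8 0 0 0 0 0 0;8 0 0 0 0 0 0;8 0 0 0 0 0 0;8 0 0 0 0 0 0"

```text
t: 4.9
eef_pos: [0.4644, 0.1325, 0.1501]
eef_rot: [[0.048, 0.999, -0.001], [0.999, -0.048, 0.001], [0.001, -0.001, -1.0]]
force: [-5.2, 2.0, -0.1]
gripper_width: 0.0107
grasp_force: 38.9
```

servo_tool:
  deltas: "8 0.08 0 0.45 0 0 0;8 0.1 0 0.43 0 0 0;8 0.13 -0.01 0.42 0 0 0;8 0.14 -0.01 0.41 0 0 0;8 0.17 -0.01 0.4 0 0 0;8 0.18 -0.01 0.4 0 0 0;8 0.21 -0.01 0.38 0 0 0;8 0.22 -0.01 0.38 0 0 0"

```text
t: 5.9
eef_pos: [0.494, 0.1306, 0.2319]
eef_rot: [[0.048, 0.999, -0.004], [0.999, -0.048, -0.0], [-0.0, -0.004, -1.0]]
force: [-6.2, 0.8, -1.0]
gripper_width: 0.0104
grasp_force: 38.9
```

servo_tool:
  deltas: "8 0.24 -0.01 0.36 0 0 0;8 0.26 -0.01 0.35 0 0 0;8 0.28 -0.015 0.34 0 0 0;8 0.29 -0.015 0.32 0 0 0;8 0 0 0 0 0 0"

```text
t: 6.52
eef_pos: [0.5225, 0.1288, 0.267]
eef_rot: [[0.049, 0.999, -0.0], [0.999, -0.049, -0.001], [-0.001, -0.0, -1.0]]
force: [-4.9, -1.7, 1.1]
gripper_width: 0.0104
grasp_force: 39.3
```

```bash
python3 - <<'E'
from h import *
s=grab_frame("scene")["image"];cv2.imwrite("pics/l1.png",cv2.resize(s[90:300,220:500],None,fx=2.8,fy=2.8,interpolation=2))
E
```

```text
(no output)
```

View pics/l1.png

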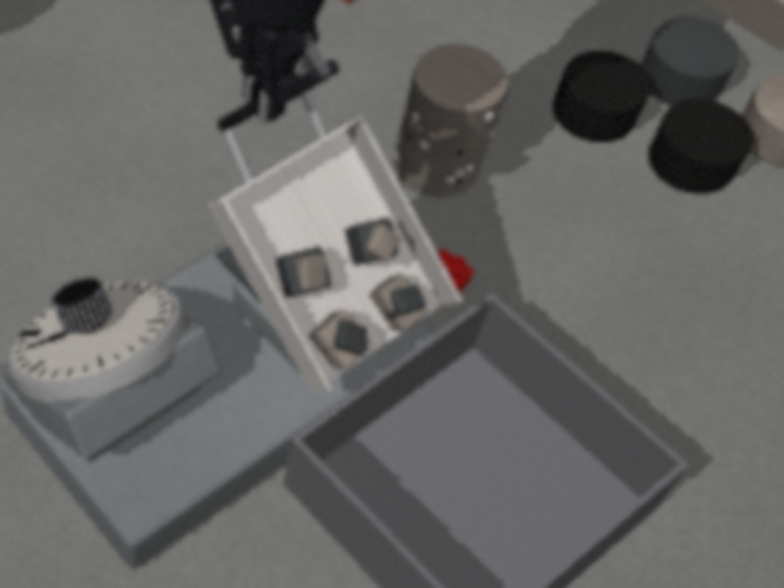

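The pan follows the grip, tilted to about 0.6 rad, and the four chunks have begun sliding towards the open edge near crop (370,330). I'll keep tipping.

servo_tool:
  deltas: "8 0.31 -0.015 0.31 0 0 0;8 0.33 -0.015 0.29 0 0 0;8 0.34 -0.015 0.27 0 0 0;8 0.35 -0.015 0.26 0 0 0;8 0.36 -0.02 0.24 0 0 0;8 0.38 -0.02 0.22 0 0 0;8 0.39 -0.02 0.2 0 0 0;8 0.39 -0.02 0.18 0 0 0"

```text
t: 7.58
eef_pos: [0.594, 0.1242, 0.3168]
eef_rot: [[0.049, 0.999, 0.001], [0.999, -0.049, -0.003], [-0.003, 0.001, -1.0]]
force: [-3.6, -4.6, 5.1]
gripper_width: 0.0107
grasp_force: 39.9
```

servo_tool:
  deltas: "8 0.2 -0.01 0.09 0 0 0;8 0.2 -0.01 0.07 0 0 0;8 0 0 0 0 0 0;8 0 0 0 0 0 0;8 0 0 0 0 0 0;8 0 0 0 0 0 0"

```text
t: 8.32
eef_pos: [0.6042, 0.1235, 0.3209]
eef_rot: [[0.05, 0.999, 0.002], [0.999, -0.05, -0.003], [-0.003, 0.002, -1.0]]
force: [-3.4, -4.7, 5.6]
gripper_width: 0.0108
grasp_force: 40.2
```

```bash
python3 - <<'E'
from h import *
s=grab_frame("scene")["image"];t=grab_frame("top")["image"]
a=cv2.resize(s[130:330,230:480],(500,400),interpolation=2);b=cv2.resize(t[85:245,180:260],(200,400),interpolation=2)
cv2.imwrite("pics/l2.png",np.hstack([a,b]))
E
```

```text
(no output)
```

View pics/l2.png

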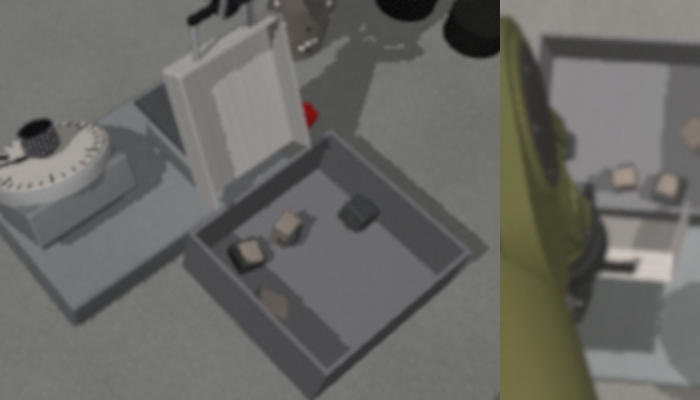

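All four pieces lie in the bin, at crop (248,253), (287,227), (358,211) and (272,302), and the pan is empty. I'll lower it back along the arc.

servo_tool:
  deltas: "8 -0.4 0.02 -0.16 0 0 0;8 -0.39 0.02 -0.18 0 0 0;8 -0.39 0.02 -0.2 0 0 0;8 -0.38 0.02 -0.22 0 0 0;8 -0.36 0.02 -0.24 0 0 0;8 -0.35 0.015 -0.26 0 0 0;8 -0.34 0.015 -0.27 0 0 0;8 -0.33 0.015 -0.29 0 0 0"

```text
t: 9.43
eef_pos: [0.5304, 0.1285, 0.2745]
eef_rot: [[0.049, 0.999, 0.002], [0.999, -0.049, -0.001], [-0.001, 0.002, -1.0]]
force: [-3.9, -2.8, 5.1]
gripper_width: 0.0108
grasp_force: 41.8
```

servo_tool:
  deltas: "8 -0.31 0.015 -0.31 0 0 0;8 -0.29 0.015 -0.32 0 0 0;8 -0.28 0.015 -0.34 0 0 0;8 -0.26 0.01 -0.35 0 0 0;8 -0.24 0.01 -0.36 0 0 0;8 -0.22 0.01 -0.38 0 0 0;8 -0.21 0.01 -0.38 0 0 0;8 -0.18 0.01 -0.4 0 0 0"

```text
t: 10.42
eef_pos: [0.4789, 0.1317, 0.202]
eef_rot: [[0.048, 0.999, -0.003], [0.999, -0.048, 0.001], [0.001, -0.003, -1.0]]
force: [-7.0, 0.9, 2.8]
gripper_width: 0.0102
grasp_force: 44.0
```

servo_tool:
  deltas: "8 -0.17 0.01 -0.4 0 0 0;8 -0.14 0.01 -0.41 0 0 0;8 -0.13 0.01 -0.41 0 0 0;8 0 0 0 0 0 0"

```text
t: 10.92
eef_pos: [0.4677, 0.1325, 0.171]
eef_rot: [[0.048, 0.999, -0.004], [0.999, -0.048, 0.001], [0.001, -0.004, -1.0]]
force: [-7.5, 0.8, 1.9]
gripper_width: 0.0105
grasp_force: 44.7
```

servo_tool:
  deltas: "8 -0.06 0 -0.2 0 0 0;8 -0.05 0 -0.2 0 0 0;8 -0.04 0 -0.15 0 0 0;8 0 0 0 0 0 0"

```text
t: 11.42
eef_pos: [0.465, 0.1326, 0.1581]
eef_rot: [[0.048, 0.999, -0.002], [0.999, -0.048, 0.001], [0.001, -0.002, -1.0]]
force: [-5.4, 1.8, 0.2]
gripper_width: 0.0106
grasp_force: 44.9
```

servo_tool:
  deltas: "8 0 0 -0.1 0 0 0;8 0 0 -0.1 0 0 0;8 0 0 0 0 0 0"

```text
t: 11.8
eef_pos: [0.4645, 0.1327, 0.1531]
eef_rot: [[0.048, 0.999, -0.003], [0.999, -0.048, 0.001], [0.001, -0.003, -1.0]]
force: [-7.1, 2.0, 1.0]
gripper_width: 0.0102
grasp_force: 45.3
```

servo_tool:
  deltas: "20 0 0 0 0 0 0;35 0 0 0 0 0 0;50 0 0 0 0 0 0;50 0 0 0.5 0 0 0;50 0 0 1 0 0 0;50 0 0 1 0 0 0;50 -0.5 0 1 0 0 0;85 -0.5 0 0 0 0 0"

```text
t: 12.8
eef_pos: [0.4421, 0.1326, 0.2435]
eef_rot: [[0.049, 0.999, 0.004], [0.999, -0.049, 0.001], [0.002, 0.004, -1.0]]
force: [-0.4, 0.3, 0.4]
gripper_width: 0.0669
grasp_force: 0.0
```

```bash
python3 - <<'E'
from fit import *
s,t=grab();psi=-.048;R=axes(psi)
cv2.imwrite("pics/s3.png",s["image"]);cv2.imwrite("pics/t3.png",t["image"])
r=dialfit(s,t,np.array([.5275,-.0645,.120]),psi);C=r.x[:3];print(r.x,r.fun)
# unwarp face at h=0, top view and scene view, x up, y left; 4px/mm
import itertools
out=[]
for f in(s,t):
    g=(np.arange(380)-190)/190*.082
    V,U=np.meshgrid(-g,-g,indexing="ij")  # row: x from + to -, col: y from + to -
    P=C+V[...,None]*R[:,0]+U[...,None]*R[:,1]+.001*R[:,2]
    T=np.array(f["world_to_cam"]);c=P.reshape(-1,3)@T[:3,:3].T+T[:3,3];c[:,1:]*=-1
    q=cv2.projectPoints(c,np.zeros(3),np.zeros(3),K(f),np.array(f["distortion"],float))[0].reshape(380,380,2).astype(np.float32)
    im=cv2.remap(f["image"],q[...,0],q[...,1],cv2.INTER_CUBIC);cv2.circle(im,(190,190),int(.072/.082*190),(0,0,255),1);cv2.circle(im,(190,190),3,(0,0,255),-1);out.append(im)
cv2.imwrite("pics/face.png",np.hstack(out))
st=read_state();print(st["eef_pos"],np.round(st["qpos"],2),st["t"])
E
```

```text
[ 0.52704203 -0.06218221  0.11866357  0.01812321] 24.153714680009507
[0.43980786 0.13212219 0.24115378] [ 0.29  0.05 -0.38  1.13  0.    1.91] 12.9
```

View pics/face.png

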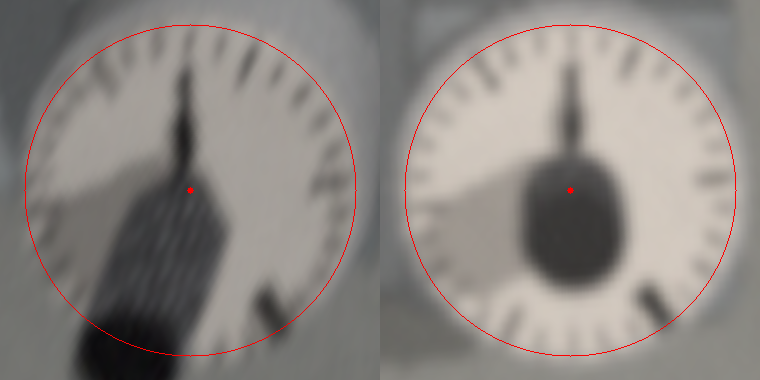

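Rectified face: the pointer stands at the top at about 0°. The zero bar is at about 144° clockwise (right panel, (655,304)), so the turn needed is about +2.5 rad. Both views agree on the dial pose. I'll approach along the knob's axis with wrist range in hand for one long turn.

servo_tool:
  deltas: "80 0.171 -0.958 0 0 0 -0.192;80 0.171 -0.958 0 0 0 -0.192;80 0.171 -0.958 0 0 0 -0.192;80 0.171 -0.958 0 0 0 -0.192;80 0.171 -0.958 0 0 0 -0.192;80 0.171 -0.958 0 0 0 -0.192;80 0.171 -0.958 0 0 0 -0.192;80 0.171 -0.958 0 0 0 -0.192"

```text
t: 13.9
eef_pos: [0.4747, -0.0603, 0.2399]
eef_rot: [[0.952, 0.306, -0.001], [0.306, -0.952, 0.0], [-0.001, -0.001, -1.0]]
force: [-0.0, -0.4, 0.1]
gripper_width: 0.0799
grasp_force: 0.0
```

servo_tool:
  deltas: "80 0 0 -0.377 -0.0085 -0.178 0;80 0 0 -0.377 -0.0085 -0.178 0;80 0 0 -0.377 -0.0085 -0.178 0;80 0 0 -0.377 -0.0085 -0.178 0;80 0 0 0 0 0 0;80 0 0 0 0 0 0"

```text
t: 14.65
eef_pos: [0.4767, -0.0598, 0.2051]
eef_rot: [[0.808, 0.256, 0.531], [0.318, -0.948, -0.026], [0.496, 0.189, -0.847]]
force: [0.7, 0.5, 0.1]
gripper_width: 0.0799
grasp_force: 0.0
```

```bash
cat > w.py <<'E'
from m import *
C=np.array([.5270,-.0622,.1187]);R=axes(-.048);G=C+.030*R[:,2]
st=read_state();p=np.array(st["eef_pos"]);E=np.array(st["eef_rot"]);d=G-p
print("q",np.round(st["qpos"],3),"t",st["t"]);print("delta to grip/25mm",np.round(d/.025,3),"in dial axes mm",np.round(R.T@-d*1000,1))
v=np.cross(E[:,2],-R[:,2]);print("axis fix rotvec frac",np.round(v/np.radians(45),4))
E
python3 w.py
```

```text
q [-0.165 -0.303 -0.934  0.382  0.062  2.678] t 14.65
delta to grip/25mm [ 1.377 -0.067 -2.439] in dial axes mm [ 3.1  0.  70. ]
axis fix rotvec frac [0.0003 0.0021 0.0001]
```

servo_tool:
  deltas: "80 0.344 -0.017 -0.61 0 0 0;80 0.344 -0.017 -0.61 0 0 0;80 0.344 -0.017 -0.61 0 0 0;80 0.344 -0.017 -0.61 0 0 0;80 0 0 0 0 0 0"

```text
t: 15.28
eef_pos: [0.5123, -0.0614, 0.1432]
eef_rot: [[0.808, 0.257, 0.53], [0.318, -0.948, -0.025], [0.496, 0.189, -0.848]]
force: [-0.3, 0.2, 0.3]
gripper_width: 0.0802
grasp_force: 0.0
```

```bash
python3 w.py
```

```text
q [-0.153 -0.131 -0.978  0.167  0.056  2.688] t 15.275
delta to grip/25mm [-0.049 -0.002  0.039] in dial axes mm [ 0.5  0.1 -1.5]
axis fix rotvec frac [-0.0002  0.0009 -0.0002]
```

servo_tool:
  deltas: "40 -0.04 0 0.04 0 0 0;40 0 0 0 0 0 0;40 0 0 0 0 0 0;40 0 0 0 0 0 0;40 0 0 0 0 0 0"
  squeeze: 30

```text
t: 15.9
eef_pos: [0.5096, -0.0624, 0.1452]
eef_rot: [[0.807, 0.254, 0.533], [0.317, -0.948, -0.029], [0.498, 0.192, -0.846]]
force: [-3.5, -4.4, 6.6]
gripper_width: 0.0431
grasp_force: 29.9
```

servo_tool:
  deltas: "40 0 0 0 -0.1 0.005 0.16;40 0 0 0 -0.1 0.005 0.16;40 0 0 0 -0.1 0.005 0.16;40 0 0 0 -0.1 0.005 0.16;40 0 0 0 -0.1 0.005 0.16;40 0 0 0 -0.1 0.005 0.16;40 0 0 0 -0.1 0.005 0.16;40 0 0 0 -0.1 0.005 0.16"

```text
t: 16.9
eef_pos: [0.5101, -0.063, 0.1456]
eef_rot: [[0.064, 0.844, 0.532], [0.998, -0.057, -0.03], [0.005, 0.533, -0.846]]
force: [0.7, -6.9, 5.0]
gripper_width: 0.043
grasp_force: 29.8
```

```bash
python3 w.py
```

```text
q [-0.155 -0.141 -0.981  0.171  0.053  1.497] t 16.9
delta to grip/25mm [ 0.039  0.062 -0.058] in dial axes mm [-0.  -1.6  1.7]
axis fix rotvec frac [0.0049 0.0047 0.0029]
```

servo_tool:
  deltas: "40 0 0 0 -0.1 0.005 0.16;40 0 0 0 -0.1 0.005 0.16;40 0 0 0 -0.1 0.005 0.16;40 0 0 0 -0.1 0.005 0.16;40 0 0 0 -0.1 0.005 0.16;40 0 0 0 -0.1 0.005 0.16;40 0 0 0 -0.1 0.005 0.16;40 0 0 0 0 0 0"

```text
t: 17.9
eef_pos: [0.5108, -0.0628, 0.146]
eef_rot: [[-0.691, 0.488, 0.533], [0.561, 0.827, -0.031], [-0.456, 0.278, -0.846]]
force: [2.9, -4.7, 5.8]
gripper_width: 0.0429
grasp_force: 30.2
```

```bash
cat > face.py <<'E'
from m import *
import sys
C=np.array([.5270,-.0622,.1187]);R=axes(-.048);out=[]
for n in("scene","top"):
    f=grab_frame(n);g=(np.arange(380)-190)/190*.082
    V,U=np.meshgrid(-g,-g,indexing="ij");P=C+V[...,None]*R[:,0]+U[...,None]*R[:,1]+.001*R[:,2]
    T=np.array(f["world_to_cam"]);c=P.reshape(-1,3)@T[:3,:3].T+T[:3,3];c[:,1:]*=-1
    q=cv2.projectPoints(c,np.zeros(3),np.zeros(3),K(f),np.array(f["distortion"],float))[0].reshape(380,380,2).astype(np.float32)
    im=cv2.remap(f["image"],q[...,0],q[...,1],cv2.INTER_CUBIC);out.append(im)
cv2.imwrite(sys.argv[1],np.hstack(out))
E
python3 w.py; python3 face.py pics/face2.png
```

```text
q [-0.153 -0.141 -0.98   0.17   0.051  0.466] t 17.9
delta to grip/25mm [ 0.012  0.053 -0.075] in dial axes mm [ 0.8 -1.3  1.7]
axis fix rotvec frac [0.0057 0.0056 0.0034]
```

View pics/face2.png

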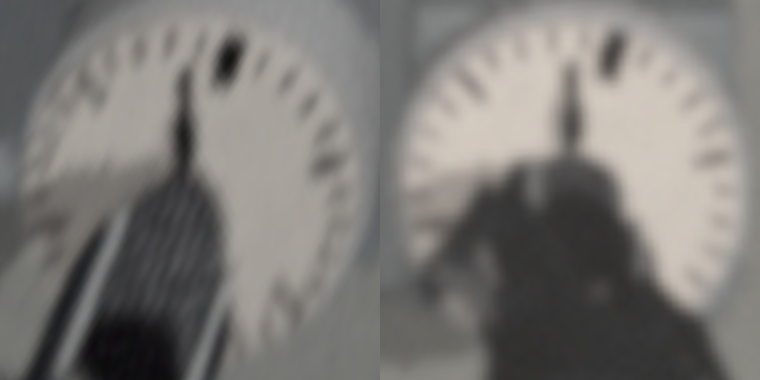

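The zero bar is now about 17° right of the pointer: right panel bar at (613,55), pointer at (570,65), and the left panel agrees. Two more rows of the same size, then a numeric check.

servo_tool:
  deltas: "40 0 0 0 -0.1 0.005 0.16;40 0 0 0 -0.1 0.005 0.16;40 0 0 0 0 0 0;40 0 0 0 0 0 0"

```text
t: 18.5
eef_pos: [0.5109, -0.0625, 0.1461]
eef_rot: [[-0.803, 0.266, 0.533], [0.296, 0.955, -0.031], [-0.517, 0.133, -0.845]]
force: [3.1, -3.6, 5.4]
gripper_width: 0.043
grasp_force: 30.3
```

```bash
cat > ang.py <<'E'
from m import *
C=np.array([.5270,-.0622,.1187]);R=axes(-.048)
a=np.radians(np.arange(-40,40,.25))
for n in("scene","top"):
    f=grab_frame(n);g=cv2.cvtColor(f["image"],cv2.COLOR_BGR2GRAY);T=np.array(f["world_to_cam"])
    for nm,rr,h in(("pointer r34-46",np.arange(.034,.047,.001),.004),("mid r50-56",np.arange(.050,.056,.001),.004),("bar r61-69",np.arange(.061,.069,.001),.001)):
        A,Q=np.meshgrid(a,rr);P=C+R[:,0]*(Q*np.cos(A))[...,None]+R[:,1]*(Q*np.sin(A))[...,None]+h*R[:,2]
        c=P.reshape(-1,3)@T[:3,:3].T+T[:3,3];c[:,1:]*=-1
        q=cv2.projectPoints(c,np.zeros(3),np.zeros(3),K(f),np.array(f["distortion"],float))[0].reshape(*A.shape,2).astype(np.float32)
        pr=cv2.remap(g,q[...,0],q[...,1],1).astype(float).mean(0)
        i=pr.argmin();w=np.abs(a-a[i])<np.radians(7);d=np.clip(np.median(pr)-12-pr,0,None)*w
        print(n,nm,"ccw deg %.1f"%np.degrees((d*a).sum()/d.sum()),"depth %.0f"%(np.median(pr)-pr[i]))
E
python3 ang.py; python3 w.py
```

```text
scene pointer r34-46 ccw deg 0.9 depth 90
scene mid r50-56 ccw deg -0.3 depth 108
scene bar r61-69 ccw deg 0.9 depth 90
top pointer r34-46 ccw deg -0.9 depth 84
top mid r50-56 ccw deg -0.3 depth 104
top bar r61-69 ccw deg 0.4 depth 93
q [-0.153 -0.141 -0.98   0.17   0.051  0.171] t 18.6
delta to grip/25mm [ 0.007  0.043 -0.078] in dial axes mm [ 0.9 -1.1  1.7]
axis fix rotvec frac [0.0056 0.0061 0.0033]
```

servo_tool:
  deltas: "60 0 0 0 0 0 0;80 0 0 0 0 0 0;80 0 0 0 0 0 0;80 -0.35 0.017 0.56 0 0 0;80 -0.35 0.017 0.56 0 0 0;80 -0.35 0.017 0.56 0 0 0;80 -0.35 0.017 0.56 0 0 0;80 0 0 0.4 0 0 0"

```text
t: 19.6
eef_pos: [0.4729, -0.0592, 0.2096]
eef_rot: [[-0.807, 0.263, 0.529], [0.294, 0.955, -0.027], [-0.512, 0.134, -0.848]]
force: [0.2, 0.6, -0.4]
gripper_width: 0.08
grasp_force: 0.0
```

servo_tool:
  deltas: "80 0 0 0 0 0 0;80 0 0 0 0 0 0;80 0 0 0 0 0 0;80 0 0 0 0 0 0"

```text
t: 20.1
eef_pos: [0.4732, -0.0594, 0.2087]
eef_rot: [[-0.808, 0.263, 0.528], [0.294, 0.955, -0.027], [-0.511, 0.133, -0.849]]
force: [-0.1, -0.0, 0.3]
gripper_width: 0.08
grasp_force: 0.0
```

```bash
python3 ang.py; python3 face.py pics/face3.png; python3 - <<'E'
from h import *
a=cv2.imread("pics/face3.png");s=grab_frame("scene")["image"][110:330,200:480];t=grab_frame("top")["image"][80:290,20:420]
c=np.zeros((600,760,3),np.uint8);c[:300,:600]=cv2.resize(a,(600,300));c[300:600,:382]=cv2.resize(s,(382,300));c[300:498,382:]=cv2.resize(t,(378,198));cv2.imwrite("pics/fin.png",c)
E
```

```text
scene pointer r34-46 ccw deg 0.9 depth 90
scene mid r50-56 ccw deg -0.2 depth 108
scene bar r61-69 ccw deg 0.9 depth 89
top pointer r34-46 ccw deg -0.9 depth 84
top mid r50-56 ccw deg -0.3 depth 102
top bar r61-69 ccw deg 0.4 depth 93
```

View pics/fin.png

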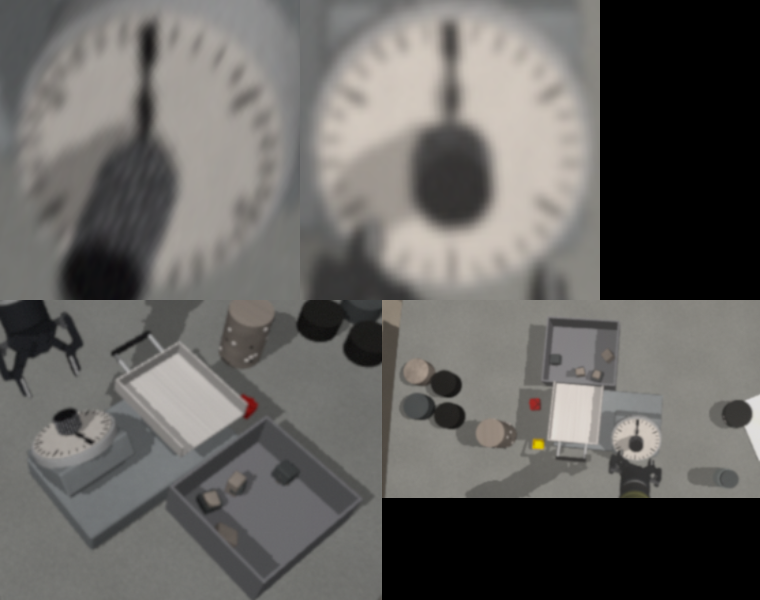

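The zero bar lines up with the pointer at the top in both rectified views, (148,25) and (450,25), to within about 1°. The pan is empty and down, all four pieces are in the bin, the cores and jar stand where they were, and the gripper is clear.

```bash
python3 -c "
from cell import *
print(close_job())"
```

```text
the job is handed in; nothing more can be done
None
```

Job handed in: all four pieces of rubble are in the bin, the pan was lowered empty and released, the dial reads zero to within about 1°, and the cores and jar were not moved.

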